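# Change the filling bench over: lock the bottle-stop plate, set the dose knob four clicks

## Robot

A 7-joint arm with a two-finger parallel gripper is mounted at the origin on the work surface. World frame = base frame: x ahead of the robot, y to its left, z up, the work surface at z = 0. Lengths are in m, angles in rad, forces in N, time in s.
With the tool pointing down it reaches from about 0.425 to 1.025 m from the base axis. Payload 9.4 kg.
Tool frame: the origin (TCP) lies on the mounting face of the last link; the fingertips stand 173 mm ahead of it and the grasp point (between the pads) lies 155 mm ahead of it; z points along the fingers, y is the direction in which the jaws open and shut (so a half turn about z gives the same grasp; the last joint's range is limited). The gripper opens to 85 mm and grips with 20 to 120 N. Pads are 22 mm wide; open, the fingers measure 114 mm over their backs; the gripper's body (76 mm by 85 mm) begins 54 mm behind the grasp point. The pads swing forward as they close: fully open they stand 13 mm farther back than shut.
Start: joints at [-1.19, 0.599, -0.003, 1.599, 0.002, 0.943, -0.08], TCP at [0.32, 0.65, 0.405] pointing down, gripper open.
Joint ranges: [-2.57, 2.57], [-0.35, 1.97], [-1.29, 1.29], [0.11, 2.56], [-1.05, 4.19], [0.11, 1.86], [-2.63, 2.63]. Speed limits (rad/s): [2.22, 2.22, 3.01, 3.01, 3.14, 3.14, 3.14].

## Interface

Orientations are given as a unit quaternion [x, y, z, w].
In Python, from plant import sense, get_image, finish_job gives the robot as it stands. The module is installed in compiled form; this text tells all that it offers.
- The arm moves only by the shell command python3 -m crank 'ROWS'. ROWS is a JSON object of lists of equal length, an entry for each row: "offset": the shift along the tool's x, y, z in mm, a list of three; "dr": the turn, a rotation vector about the tool's x, y, z in degrees, a list of three; "jaw": the opening in per cent of the stroke, from 0 (shut) to 100 (fully open). In form: {"offset": [[tx, ty, tz], ...], "dr": [[ax, ay, az], ...], "jaw": [jaw, ...]}. A call has 1 to 20 rows; each row is the pose to reach, as a shift and turn from the pose commanded when the call began, along the tool's axes at that moment; what a row does not reach only later rows make up. A row lasts 1/12 s, in which the tool goes at most 41.7 mm and 7.16 degrees, less where a joint would pass 70% of its speed; a pose out of reach is approached as far as the arm can. A call with a gripper value outside its range is refused whole. The fingers move at their own pace and stop on an object; the grip force is fixed at half the most. Time passes only in rows, so rows that repeat a pose let the fingers close. It gives the time, the measured TCP pose, the force and the opening at its end, in the units of the state.
- sense(): the state, without advancing time (a new reading comes with each control period).
- get_image(name): name is "scene" or "top" or "wrist"; returns a dict with "img" (480x640x3 uint8, red, green, blue), "fx", "fy", "cx", "cy" (pixels), "cam_to_world" (4x4, takes a point from camera to world coordinates). Camera axes: x right, y down, z forward; pixel columns grow to the right and rows downward; lengths in m; the calibration is good to about 2 mm. A picture is of the moment at which its call begins. There is no depth.
- finish_job(): hands the job in, once; it reports no verdict.
The state is a dict: "time": time; "q": joint angles; "dq": joint speeds; "joint_torque": joint torques, N m; "eef_pos": TCP position; "orientation": TCP orientation; "contact_force": force on the tool from outside, world axes, zero at the start; "moment": the same for the moment, N m; "grip_width": finger opening in m.
Only numpy, scipy, OpenCV 4.12 (cv2) and the standard library are available. Lean on these libraries where they do the work, as an engineer would, in place of code of your own. Each camera call takes 0.05 s, during which the arm holds its last target. There are 200 camera calls.

## Task

Set the filling bench up for the next bottle size. Drop the loose keyhole plate over the two screw heads of the steel bed and slide it along until the screws reach the ends of the slots; and on the dosing unit turn the knob back anticlockwise to its stop, then clockwise exactly four clicks. Take the two jobs in either order, let go of both things, and do not knock over any bottle.

Things in the scene. Friction and masses are not known exactly. Their poses are not given: they have to be found in the camera images.
- doser: grey dosing unit fixed to the table, 150 x 130 mm, 90 mm high, with the knob in the middle of its top; origin at the centre of its underside. Unit, bed and plate share three work places: which has which, and their yaw (within 35 degrees), vary.
- dose_knob (a joint): black knob on the dosing unit; rad, 0 at the anticlockwise stop (hard stop at -0.02), growing CLOCKWISE seen from above. Clicks every 20 degrees (0.349), the stop itself being click 0, up to click 9. A detent (about 0.12 N m) pulls the released knob into the nearest click. Four clicks up from the stop = 80 degrees = 1.396. Starts one to three clicks from the stop.
- knob_grip (a point): on the knob's vertical turning axis, half-way up its raised bar, 124 mm over the table: grip here. Bar 64 mm long, 15 mm thick, from 104 to 136 mm over the table, on a round skirt of 68 mm diameter. x lies along the bar and turns with it, z up. The bar's end with the white line is its -x end; at the stop it points at the long tick.
- plate_grip (a point): centre of the upright fence of the loose aluminium keyhole plate, 28 mm over the plate's underside: grip across the fence here. Fence 46 mm along x, 12 mm thick along y, top 50 mm over the underside. Plate 170 mm along x, 76 mm along y, 5 mm thick, centred under the fence, 0.15 to 0.3 kg, lying flat on the table at the start. z up.
- plate_lock (a point): point on the plate's underside, 11 mm toward +x from below plate_grip; same axes. Two keyholes on the centre line: entries 22 x 22 mm centred 66 mm toward -x and 44 mm toward +x from the plate's centre, each with an 11 mm wide slot toward +x that ends 25.5 mm past the entry's centre. plate_lock is midway between the two screws when they reach the slot ends.
- bed_mid (a point): centre of the top face of the fixed steel bed (230 mm along x, 110 mm along y, top 20 mm over the table), midway between its screws at x = -55 and +55 mm: neck 7 mm diameter, 8 mm tall, under a head 15 mm diameter, 5 mm thick. z up. The plate may go on either way round; locked, plate_lock is on bed_mid; dropped over the heads, it is 22 mm toward the plate's +x.
- bottle_a: tall bottle, 76 mm diameter, 190 mm high, origin at its underside; standing at the left side, leave it standing
- bottle_b: another such bottle at the left side
- bottle_c: another such bottle at the right side
- small_bottle: small bottle, 56 mm diameter, 120 mm high, between the robot and the work places, left of centre

How it is judged:
On the way:
1. the knob is turned back to its stop (value of joint dose_knob below 0.09 rad), for 0.1 s.
At the end, for the whole second after the job is handed in: the knob rests at the fourth click from its stop (80 degrees, within 7 degrees), having been at the stop before; the plate lies flat on the bed (within 2.5 mm) under the two screw heads, its lock point within 6 mm of the bed's middle and aligned within 0.1 rad; both released (value of joint dose_knob between 1.276 and 1.516 rad and horizontal distance between plate_lock and bed_mid below 0.006 m and angle between the x axis of plate_lock and the x axis of bed_mid, either way round below 0.1 rad and z of plate_lock in the frame of bed_mid between -0.0025 and 0.0025 m and angle between plate_lock's own z axis and vertical below 0.05 rad); the robot touches nothing.
It fails at once if a bottle is knocked over (angle between any of bottle_a, bottle_b, bottle_c, small_bottle's own z axis and vertical above 0.6 rad).
It also fails if it takes over 72 s, if anything falls off the work surface, if the arm or the gripper's body presses on something with over 40 N, if the wrist force passes 120 N, or if a joint passes its speed limit or range.

## Working session

There is one attempt and no reset: what is moved stays moved. The work goes in short steps, Python scripts to look and compute and a shell command to move; the robot and the scene stay as the last step left them, time stands still between calls to the robot, and variables do not carry over. Pictures are saved under pics/ and viewed, about 8 in all and at most 12, crops included, and the job is handed in when it is done.

```bash
mkdir -p pics; cat > h.py <<'E'
import numpy as np,cv2
from plant import sense,get_image,finish_job
from scipy.spatial.transform import Rotation as R
def snap(n,f):
    d=get_image(n); cv2.imwrite(f'pics/{f}.png',d['img'][:,:,::-1]); np.savez(f'pics/{f}.npz',**d); return d
def ray(d,u,v,z):
    T=d['cam_to_world'];p=T[:3,:3]@np.array([(u-d['cx'])/d['fx'],(v-d['cy'])/d['fy'],1]);o=T[:3,3]
    return o+p*(z-o[2])/p[2]
def proj(d,P):
    T=d['cam_to_world'];p=T[:3,:3].T@(np.array(P)-T[:3,3]);return [d['fx']*p[0]/p[2]+d['cx'],d['fy']*p[1]/p[2]+d['cy']]
E
python3 - <<'E'
from h import *
s=sense();print(s)
for n in('top','scene'):
    d=snap(n,n+'0');print(n,d['fx'],np.round(d['cam_to_world'],3))
E
```

```text
{'time': 0.0, 'q': array([-1.18971524,  0.60013326, -0.00255075,  1.60015346,  0.0017798 ,
        0.94288091, -0.07981651]), 'dq': array([-0.00132106,  0.00051547,  0.00084933,  0.00037157, -0.00045399,
       -0.00059077, -0.00089552]), 'joint_torque': array([ 3.84383316e-05, -7.76437712e+01,  1.56453006e+00, -2.57996714e+01,
        1.21505963e-02,  9.00596555e-03, -1.29187839e-05]), 'eef_pos': array([0.3203151 , 0.6501695 , 0.40380233]), 'orientation': array([ 2.26879378e-01,  9.73922548e-01, -7.77489288e-04, -1.17705574e-04]), 'contact_force': array([ 0.03997505, -0.81830976, -0.11910489]), 'moment': array([ 0.01500729, -0.04251816, -0.03386859]), 'grip_width': 0.08532127231012392}
top 476.3804450865389 [[ 2.500e-02 -9.800e-01  1.990e-01  2.010e-01]
 [-1.000e+00 -2.400e-02  5.000e-03  1.000e-03]
 [-0.000e+00 -1.990e-01 -9.800e-01  1.567e+00]
 [ 0.000e+00  0.000e+00  0.000e+00  1.000e+00]]
scene 456.7984685487389 [[-0.419  0.653 -0.631  1.194]
 [ 0.908  0.311 -0.281  0.319]
 [ 0.013 -0.69  -0.723  0.894]
 [ 0.     0.     0.     1.   ]]
```

View pics/top0.png

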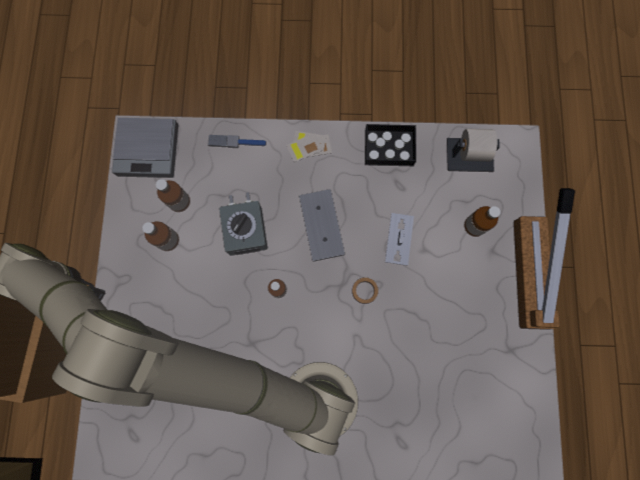

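View pics/scene0.png

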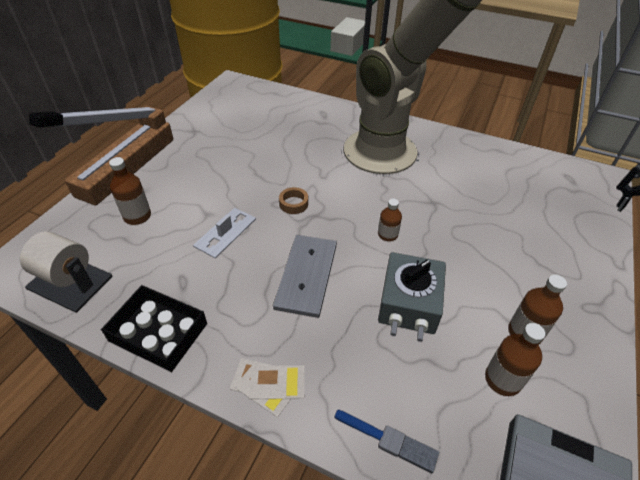

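The top view shows the doser at about (242,226), the bed at about (321,225) with its screws at (318,208) and (325,240), and the plate at about (399,239). I'll enlarge these parts.

```bash
python3 - <<'E'
from h import *
a=cv2.imread('pics/top0.png')[180:275,210:420];b=cv2.imread('pics/scene0.png')[190:340,190:455]
a=cv2.resize(a,(798,361),interpolation=cv2.INTER_CUBIC)
b=cv2.resize(b[:, :],(424,240),interpolation=cv2.INTER_CUBIC)
k=cv2.resize(cv2.imread('pics/scene0.png')[245:305,380:450],(280,240),interpolation=cv2.INTER_CUBIC)
o=np.zeros((601-1,798,3),np.uint8);o[:361]=a;o[360:600,:424]=b;o[360:600,430:710]=k
cv2.imwrite('pics/crop0.png',o)
E
```

```text
(no output)
```

View pics/crop0.png

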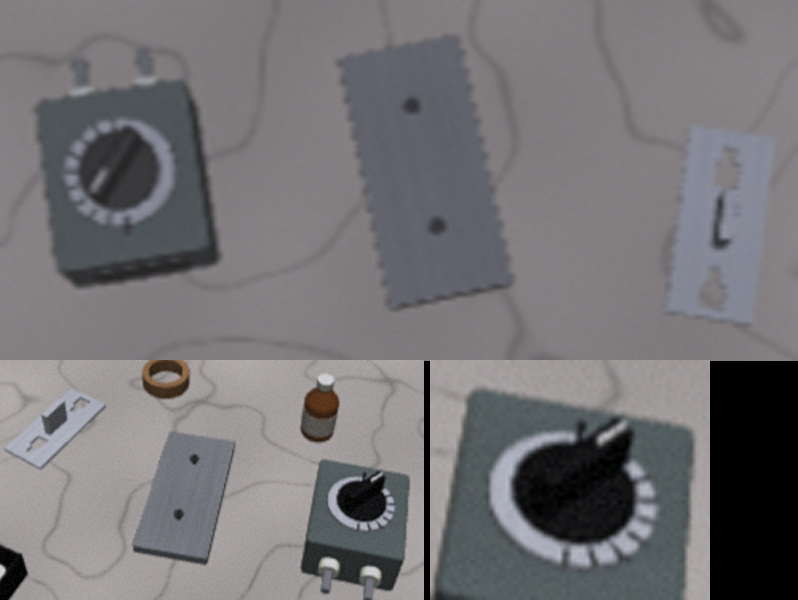

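Plate corners in the crop are (692,126), (774,135), (750,324) and (667,314). Its wide entries sit at the lower ends, so the plate's +x points up the image. The knob's white end is lower left at (98,183) and the long tick is at (127,225), so the knob is about 2 clicks clockwise of the stop.

```bash
python3 - <<'E'
from h import *
d=dict(np.load('pics/top0.npz'))
def w(cu,cv,z): return ray(d,cu/3.8+210-.37,cv/3.8+180-.37,z)
def p(n,*a): print(n,np.round(np.array(a),4).tolist())
pl=[w(*c,.005) for c in((692,126),(774,135),(750,324),(667,314))]
x=pl[0]+pl[1]-pl[2]-pl[3];p('plate',np.mean(pl,0),np.linalg.norm(x)/2);print(np.degrees(np.arctan2(x[1],x[0])))
be=[w(*c,.02) for c in((340,60),(459,37),(511,283),(392,307))]
x=be[0]+be[1]-be[2]-be[3];p('bed',np.mean(be,0),np.linalg.norm(x)/2);print(np.degrees(np.arctan2(x[1],x[0])))
s=[w(*c,.033) for c in((412,105),(437,226))];x=s[0]-s[1];p('screwmid',(s[0]+s[1])/2,np.linalg.norm(x));print(np.degrees(np.arctan2(x[1],x[0])))
k=[w(*c,.09) for c in((38,103),(187,82),(215,262),(65,275))];p('dos corners',np.mean(k,0),*k)
e=w(98,183,.136);f=w(137,132,.136);t=w(127,225,.092);x=e-f;p('bar',(e+f)/2,np.linalg.norm(x),t);print(np.degrees(np.arctan2(x[1],x[0])))
s=sense();print(R.from_quat(s['orientation']).as_matrix().round(3), s['eef_pos'])
T=get_image('wrist')['cam_to_world'];Q=R.from_quat(s['orientation']).as_matrix();print(np.round(Q.T@T[:3,:3],3),Q.T@(T[:3,3]-s['eef_pos']))
E
```

```text
Traceback (most recent call last):
ValueError: setting an array element with a sequence. The requested array has an inhomogeneous shape after 1 dimensions. The detected shape was (2,) + inhomogeneous part.
```

```bash
python3 - <<'E'
from h import *
d=dict(np.load('pics/top0.npz'))
def w(cu,cv,z): return ray(d,cu/3.8+210-.37,cv/3.8+180-.37,z)
def p(n,*a): print(n,*[np.round(q,4).tolist() for q in a])
pl=[w(*c,.005) for c in((692,126),(774,135),(750,324),(667,314))]
x=pl[0]+pl[1]-pl[2]-pl[3];p('plate',np.mean(pl,0),np.linalg.norm(x)/2);print(np.degrees(np.arctan2(x[1],x[0])))
be=[w(*c,.02) for c in((340,60),(459,37),(511,283),(392,307))]
x=be[0]+be[1]-be[2]-be[3];p('bed',np.mean(be,0),np.linalg.norm(x)/2);print(np.degrees(np.arctan2(x[1],x[0])))
s=[w(*c,.033) for c in((412,105),(437,226))];x=s[0]-s[1];p('screwmid',(s[0]+s[1])/2,np.linalg.norm(x));print(np.degrees(np.arctan2(x[1],x[0])))
k=[w(*c,.09) for c in((38,103),(187,82),(215,262),(65,275))];p('dos corners',np.mean(k,0),*k)
e=w(98,183,.136);f=w(137,132,.136);t=w(127,225,.092);x=e-f;p('bar',(e+f)/2,np.linalg.norm(x),t);print(np.degrees(np.arctan2(x[1],x[0])))
s=sense();print(R.from_quat(s['orientation']).as_matrix().round(3), s['eef_pos'])
T=get_image('wrist')['cam_to_world'];Q=R.from_quat(s['orientation']).as_matrix();print(np.round(Q.T@T[:3,:3],3),Q.T@(T[:3,3]-s['eef_pos']))
E
```

```text
plate [0.5272, -0.2527, 0.005] 0.1716
-7.682723276246351
bed [0.5659, 0.0088, 0.02] 0.2268
13.005401667675185
screwmid [0.5672, 0.0095, 0.033] 0.1104
12.771144155694296
dos corners [0.535, 0.2585, 0.09] [0.5995, 0.3367, 0.09] [0.6209, 0.2119, 0.09] [0.4668, 0.1808, 0.09] [0.4528, 0.3045, 0.09]
bar [0.5429, 0.2585, 0.136] 0.0523 [0.4959, 0.2552, 0.092]
146.02964940621746
[[-0.897  0.442 -0.   ]
 [ 0.442  0.897 -0.001]
 [-0.    -0.001 -1.   ]] [0.32033297 0.65019638 0.40390141]
[[ 0.001 -0.963 -0.271]
 [ 1.     0.001  0.001]
 [-0.001 -0.271  0.963]] [ 0.06898778 -0.0005613   0.02993188]
```

```bash
python3 -m crank '{"offset":[[-368,-255,0],[-368,-255,0],[-368,-255,0],[-368,-255,0],[-368,-255,0],[-368,-255,0],[-368,-255,0],[-368,-255,0],[-368,-255,0],[-368,-255,0],[-368,-255,0],[-368,-255,0],[-368,-255,0],[-368,-255,0],[-368,-255,0],[-368,-255,0],[-368,-255,0]],"dr":[[0,0,0],[0,0,0],[0,0,0],[0,0,0],[0,0,0],[0,0,0],[0,0,0],[0,0,0],[0,0,0],[0,0,0],[0,0,0],[0,0,0],[0,0,0],[0,0,0],[0,0,0],[0,0,0],[0,0,0]],"jaw":[100,100,100,100,100,100,100,100,100,100,100,100,100,100,100,100,100]}'
python3 - <<'E'
from h import *
d=snap('wrist','w1');s=sense();print(s['q'].round(3),s['eef_pos'],s['time'])
E
```

```text
time: 1.57
eef_pos: [0.5372, 0.2603, 0.4046]
orientation: [0.226, 0.974, 0.0, -0.0]
contact_force: [-0.5, -0.3, 1.3]
grip_width: 0.0857
[-0.547  0.445  0.002  1.901 -0.002  0.795  0.571] [0.53733509 0.26002727 0.40463845] 1.6167
```

View pics/w1.png

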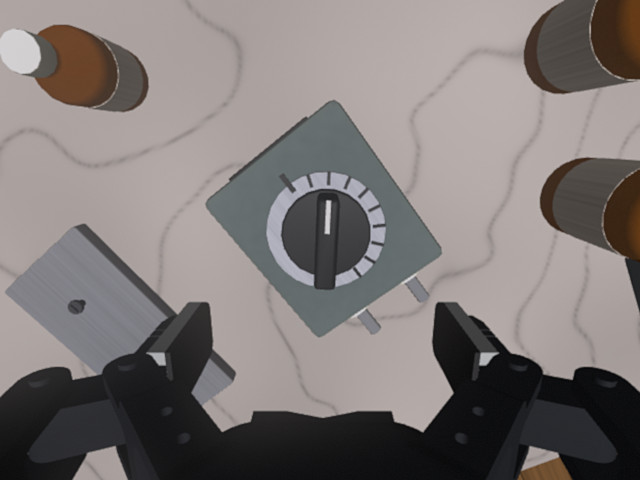

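The bar runs from (328,196) to (325,288), with its white end up. The long tick is at (287,183). The bar points at the second small tick, so the knob is at click 2.

```bash
python3 - <<'E'
from h import *
d=dict(np.load('pics/w1.npz'));s=sense();Q=R.from_quat(s['orientation']).as_matrix()
a,b=ray(d,328,194,.136),ray(d,324.5,289,.136)
k=np.array([ray(d,*c,.09) for c in((336,100),(206,203),(319,336),(441,251))])
print(a,b,np.linalg.norm(a-b),k.mean(0),k)
sk=ray(d,326,233,.104);print('skirt',sk)
for c in((a+b)/2,k.mean(0),sk): print((Q.T@(c-s['eef_pos'])*1000).round(1))
v=Q.T@(a-b);print(np.degrees(np.arctan2(v[1],v[0])))
t=Q.T@(ray(d,287,183,.091)-k.mean(0));print(np.degrees(np.arctan2(t[1],t[0])))
E
```

```text
[0.50762686 0.27866227 0.136     ] [0.56570595 0.24789565 0.136     ] 0.06572492259033073 [0.53729914 0.26357793 0.09      ] [[0.45563048 0.31101191 0.09      ]
 [0.47883826 0.18890451 0.09      ]
 [0.6199918  0.21661919 0.09      ]
 [0.59473603 0.33777609 0.09      ]]
skirt [0.53771903 0.26302569 0.104     ]
[  2.    2.6 268.6]
[  1.5   3.2 314.6]
[  0.9   2.8 300.6]
1.7879446265349674
-40.36894424435146
```

```bash
python3 -m crank '{"offset":[[2,3,40],[2,3,80],[2,3,110],[2,3,124],[2,3,124],[2,3,124],[2,3,124],[2,3,124],[2,3,124],[2,3,124],[2,3,124],[2,3,124],[2,3,124],[2,3,124]],"dr":[[0,0,1.8],[0,0,1.8],[0,0,1.8],[0,0,1.8],[0,0,1.8],[0,0,1.8],[0,0,1.8],[0,0,1.8],[0,0,1.8],[0,0,1.8],[0,0,1.8],[0,0,1.8],[0,0,1.8],[0,0,1.8]],"jaw":[100,100,60,60,60,30,0,0,0,0,0,0,0,0]}'
```

```text
time: 2.78
eef_pos: [0.5377, 0.2627, 0.2824]
orientation: [0.242, 0.97, 0.001, 0.001]
contact_force: [-1.4, 0.2, 7.8]
grip_width: 0.0136
```

```bash
python3 -m crank '{"offset":[[0,0,0],[0,0,0],[0,0,0],[0,0,0],[0,0,0],[0,0,0],[0,0,0],[0,0,0],[0,0,0],[0,0,0],[0,0,0],[0,0,0],[0,0,0],[0,0,0]],"dr":[[0,0,-4],[0,0,-8],[0,0,-12],[0,0,-16],[0,0,-20],[0,0,-24],[0,0,-28],[0,0,-32],[0,0,-36],[0,0,-39],[0,0,-41],[0,0,-41],[0,0,-41],[0,0,-41]],"jaw":[0,0,0,0,0,0,0,0,0,0,0,0,0,0]}'
python3 - <<'E'
from h import *
s=sense();Q=R.from_quat(s['orientation']).as_matrix();print(s['moment'],np.degrees(np.arctan2(Q[1,0],Q[0,0])),s['grip_width'])
d=snap('wrist','w2')
E
```

```text
time: 3.95
eef_pos: [0.5377, 0.2623, 0.2824]
orientation: [-0.112, 0.994, 0.0, 0.001]
contact_force: [-1.1, -1.8, 8.1]
grip_width: 0.0139
[-0.29545398  0.43523182 -0.38681672] -167.12432210384054 0.013931245992171451
```

View pics/w2.png

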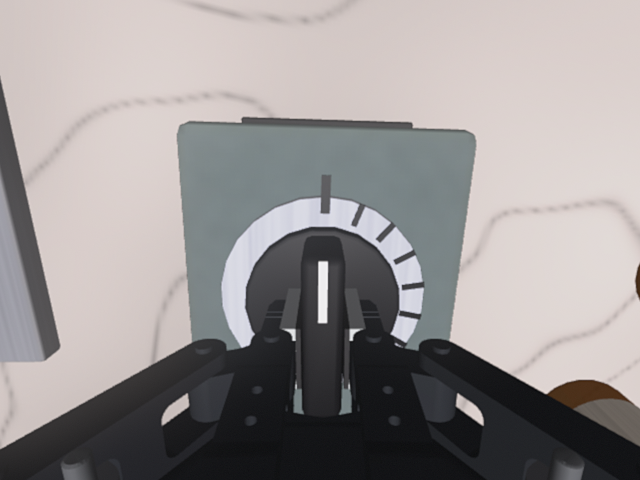

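The bar now points at the long tick (325,190), so the knob is at the stop. Next is four clicks clockwise.

```bash
python3 -m crank '{"offset":[[0,0,0],[0,0,0],[0,0,0],[0,0,0],[0,0,0],[0,0,0],[0,0,0],[0,0,0],[0,0,0],[0,0,0],[0,0,0],[0,0,0],[0,0,0],[0,0,0],[0,0,0],[0,0,0],[0,0,0],[0,0,0],[0,0,0]],"dr":[[0,0,5],[0,0,10],[0,0,15],[0,0,20],[0,0,25],[0,0,30],[0,0,35],[0,0,40],[0,0,45],[0,0,50],[0,0,55],[0,0,60],[0,0,65],[0,0,70],[0,0,75],[0,0,80],[0,0,81],[0,0,81],[0,0,81]],"jaw":[0,0,0,0,0,0,0,0,0,0,0,0,0,0,0,0,0,0,0]}'
python3 - <<'E'
from h import *
s=sense();Q=R.from_quat(s['orientation']).as_matrix();print(s['moment'],np.degrees(np.arctan2(Q[1,0],Q[0,0])),s['grip_width'])
E
python3 -m crank '{"offset":[[0,0,0],[0,0,0],[0,0,0],[0,0,0],[0,0,0],[0,0,0],[0,0,-30],[0,0,-70],[0,0,-110],[0,0,-126],[0,0,-126],[0,0,-126]],"dr":[[0,0,0],[0,0,0],[0,0,0],[0,0,0],[0,0,0],[0,0,0],[0,0,0],[0,0,0],[0,0,0],[0,0,0],[0,0,0],[0,0,0]],"jaw":[60,60,60,60,60,60,80,100,100,100,100,100]}'
python3 - <<'E'
from h import *
d=snap('wrist','w3')
s=sense();Q=R.from_quat(s['orientation']).as_matrix();print(s['q'],np.degrees(np.arctan2(Q[1,0],Q[0,0])),s['eef_pos'])
E
```

```text
time: 5.58
eef_pos: [0.538, 0.263, 0.2824]
orientation: [0.559, 0.829, 0.002, 0.001]
contact_force: [0.5, -0.3, 7.6]
grip_width: 0.0144
[-0.02267217  0.04935231 -0.04757124] 111.96944485438735 0.014422671317685437
time: 6.58
eef_pos: [0.5373, 0.2626, 0.4075]
orientation: [0.559, 0.829, 0.001, 0.0]
contact_force: [-0.3, -0.3, -0.2]
grip_width: 0.0854
[-0.73754301  0.45405945  0.26987093  1.90997362 -0.1641419   0.79905683
  0.00481354] 111.9822514253211 [0.53698232 0.26250056 0.40624942]
```

View pics/w3.png

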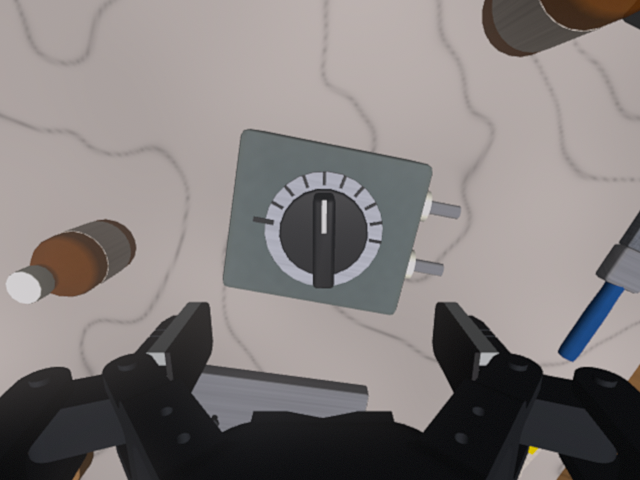

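The knob rests at the fourth small tick (324,178), counted from the long tick (259,219), and is released. Next is the plate.

```bash
python3 -m crank '{"offset":[[-474,-202,0],[-474,-202,0],[-474,-202,0],[-474,-202,0],[-474,-202,0],[-474,-202,0],[-474,-202,0],[-474,-202,0],[-474,-202,0],[-474,-202,80],[-474,-202,80],[-474,-202,80],[-474,-202,80],[-474,-202,80],[-474,-202,80],[-474,-202,80],[-474,-202,80],[-474,-202,80],[-474,-202,80],[-474,-202,80]],"dr":[[0,0,-60],[0,0,-60],[0,0,-60],[0,0,-60],[0,0,-60],[0,0,-60],[0,0,-60],[0,0,-60],[0,0,-60],[0,0,-60],[0,0,-60],[0,0,-60],[0,0,-60],[0,0,-60],[0,0,-60],[0,0,-60],[0,0,-60],[0,0,-60],[0,0,-60],[0,0,-60]],"jaw":[100,100,100,100,100,100,100,100,100,100,100,100,100,100,100,100,100,100,100,100]}'
python3 - <<'E'
from h import *
d=snap('wrist','w4')
s=sense();Q=R.from_quat(s['orientation']).as_matrix();print(s['q'],np.degrees(np.arctan2(Q[1,0],Q[0,0])),s['eef_pos'])
E
```

```text
time: 8.3
eef_pos: [0.5277, -0.2517, 0.3272]
orientation: [0.069, 0.998, -0.0, 0.0]
contact_force: [0.1, 0.9, -0.3]
grip_width: 0.0852
[ 0.33641701  0.52983818  0.01731258  1.99837808 -0.01541143  0.61271911
  1.79582013] 172.03968171666753 [ 0.52762476 -0.25188999  0.32717943]
```

View pics/w4.png

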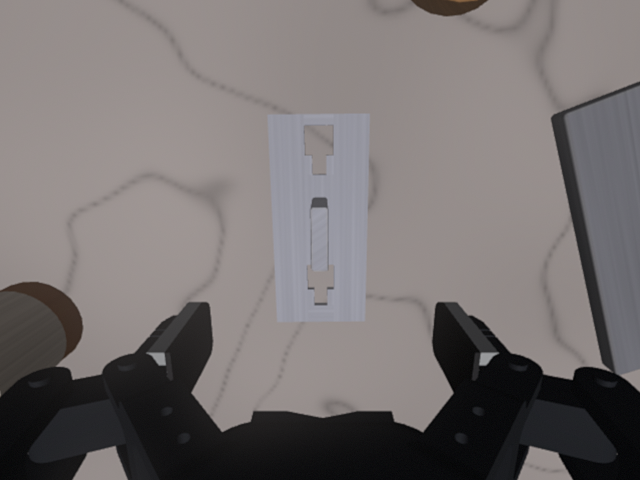

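The plate's corners are at (268,114), (370,114), (367,321) and (277,321). The fence top spans (311–329, 208–271), and the entries are on the robot side of their slots.

```bash
python3 - <<'E'
from h import *
d=dict(np.load('pics/w4.npz'));s=sense();Q=R.from_quat(s['orientation']).as_matrix()
c=[ray(d,*p,.005) for p in((268,114),(370,114),(367,321),(277,321))]
x=c[2]+c[3]-c[0]-c[1];m=np.mean(c,0);print(m,np.linalg.norm(x)/2,np.degrees(np.arctan2(x[1],x[0])))
f=np.mean([ray(d,*p,.05) for p in((311,208),(328,208),(329,271),(311,271))],0);print(f)
for p in(m,f):print((Q.T@(p-s['eef_pos'])*1000).round(1))
E
```

```text
[ 0.52627231 -0.25277181  0.005     ] 0.16996264229596658 -7.141034792007985
[ 0.52619195 -0.25323151  0.05      ]
[  1.5  -1.  322.2]
[  1.5  -1.5 277.2]
```

```bash
python3 -m crank '{"offset":[[2,-1,40],[2,-1,80],[2,-1,115],[2,-1,135],[2,-1,142],[2,-1,142],[2,-1,142],[2,-1,142],[2,-1,142],[2,-1,142],[2,-1,142],[2,-1,142],[2,-1,142],[2,-1,142],[2,-1,142]],"dr":[[0,0,-0.8],[0,0,-0.8],[0,0,-0.8],[0,0,-0.8],[0,0,-0.8],[0,0,-0.8],[0,0,-0.8],[0,0,-0.8],[0,0,-0.8],[0,0,-0.8],[0,0,-0.8],[0,0,-0.8],[0,0,-0.8],[0,0,-0.8],[0,0,-0.8]],"jaw":[100,100,60,60,60,60,30,0,0,0,0,0,0,0,0]}'
python3 - <<'E'
from h import *
s=sense();Q=R.from_quat(s['orientation']).as_matrix();print(np.degrees(np.arctan2(Q[1,0],Q[0,0])),s['eef_pos'],s['moment'])
bm=np.array([.5668,.0094]);b=np.radians(12.9);t=bm-(.011-.022)*np.array([np.cos(b),np.sin(b)])*1  # lock = centre+11; dropped lock=bed+22
t=bm+(.022-.011)*np.array([np.cos(b),np.sin(b)]);print(t,(Q.T[:2,:2]@(t-s['eef_pos'][:2])*1000).round(1))
E
```

```text
time: 9.6
eef_pos: [0.5258, -0.2535, 0.1865]
orientation: [0.063, 0.998, -0.0, 0.001]
contact_force: [-0.3, 0.0, 8.5]
grip_width: 0.0109
172.76325692469513 [ 0.52577276 -0.25354585  0.18647088] [0.1278715  0.09145839 0.00198085]
[0.57752237 0.01185575] [-17.9 269.8]
```

```bash
python3 -m crank '{"offset":[[0,0,-20],[0,0,-55],[0,0,-95],[0,30,-130],[-10,65,-145],[-20,100,-145],[-32,139,-145],[-32,139,-145],[-32,139,-145],[-32,139,-145],[-32,139,-145],[-32,139,-145],[-32,139,-145]],"dr":[[0,0,0],[0,0,0],[0,0,0],[0,0,-4],[0,0,-8],[0,0,-14],[0,0,-20],[0,0,-20],[0,0,-20],[0,0,-20],[0,0,-20],[0,0,-20],[0,0,-20]],"jaw":[0,0,0,0,0,0,0,0,0,0,0,0,0]}'
python3 - <<'E'
from h import *
d=snap('wrist','w5')
s=sense();Q=R.from_quat(s['orientation']).as_matrix();print(s['q'],np.degrees(np.arctan2(Q[1,0],Q[0,0])),s['eef_pos'],s['grip_width'])
E
```

```text
time: 10.68
eef_pos: [0.5741, -0.1207, 0.3297]
orientation: [-0.11, 0.994, -0.0, -0.0]
contact_force: [-1.2, 0.9, -2.2]
grip_width: 0.0112
[ 0.15915826  0.52915332 -0.07092091  1.98766778  0.06159478  0.62705917
  1.8398066 ] -167.3371497483204 [ 0.57415086 -0.12050138  0.32963501] 0.011270509931554717
```

View pics/w5.png

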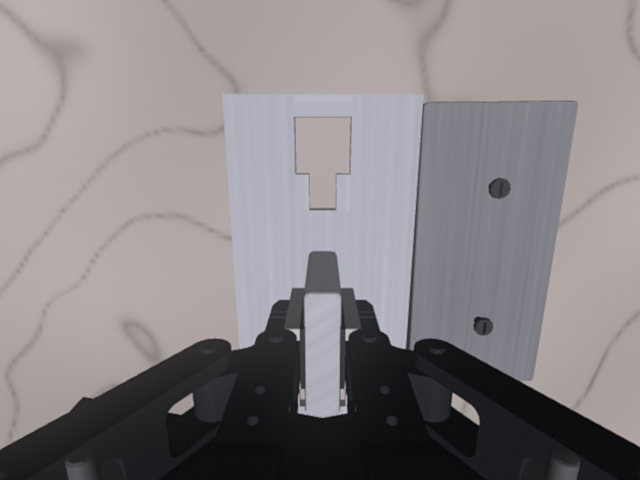

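The screw heads are at (499.5,188) and (483.5,326.5). The plate's rear edge runs from (223,94) to (423,94), and its rear entry spans (295–351, 117–173).

```bash
python3 - <<'E'
from h import *
d=dict(np.load('pics/w5.npz'));s=sense();Q=R.from_quat(s['orientation']).as_matrix();e=s['eef_pos']
t=lambda p:(Q.T@(p-e)*1000).round(1)
s1,s2=ray(d,499.5,188,.032),ray(d,483.5,326.5,.032);x=s2-s1;m=(s1+s2)/2
print('mid',m,np.linalg.norm(x),np.degrees(np.arctan2(x[1],x[0])),'tool yaw+180',np.degrees(np.arctan2(-Q[1,0],-Q[0,0])))
print('screws tool',t(s1),t(s2))
zt=e[2]-.1865+.005
for p in((223,94),(423,94),(295,117),(351,117),(350.5,173.5),(295.5,173.5),(309,208.5),(336,208.5)):print(t(ray(d,*p,zt)))
E
```

```text
mid [0.5656305  0.00868967 0.032     ] 0.11026391296784152 13.46129051063186 tool yaw+180 12.662850251679615
screws tool [ 35.  127.2 297.6] [-75.2 128.8 297.6]
[ 85.5 -37.9 181.5]
[ 85.6  38.2 181.5]
[ 77.2 -10.7 181.5]
[ 77.3  10.9 181.5]
[ 55.7  11.2 181.5]
[ 55.7 -10.9 181.5]
[ 41.4  -5.6 181.5]
[ 41.4   5.5 181.5]
```

```bash
python3 -m crank '{"offset":[[-10,40,0],[-20,80,0],[-30,115,0],[-32,128,0],[-32,128,0],[-32,128,30],[-32,128,60],[-32,128,85],[-32,128,100],[-32,128,104],[-32,128,104],[-32,128,104],[-32,128,104]],"dr":[[0,0,0],[0,0,-0.6],[0,0,-0.6],[0,0,-0.6],[0,0,-0.6],[0,0,-0.6],[0,0,-0.6],[0,0,-0.6],[0,0,-0.6],[0,0,-0.6],[0,0,-0.6],[0,0,-0.6],[0,0,-0.6]],"jaw":[0,0,0,0,0,0,0,0,0,0,0,0,0]}'
python3 - <<'E'
from h import *
d=snap('wrist','w6')
s=sense();Q=R.from_quat(s['orientation']).as_matrix();print(np.degrees(np.arctan2(Q[1,0],Q[0,0])),s['eef_pos'],s['contact_force'])
E
```

```text
time: 11.82
eef_pos: [0.5778, 0.012, 0.2268]
orientation: [-0.116, 0.993, -0.0, 0.001]
contact_force: [0.6, 0.5, -1.2]
grip_width: 0.0111
-166.66099300082726 [0.57785071 0.01206283 0.22695143] [-0.34841028  1.44333266 -0.58584436]
```

View pics/w6.png

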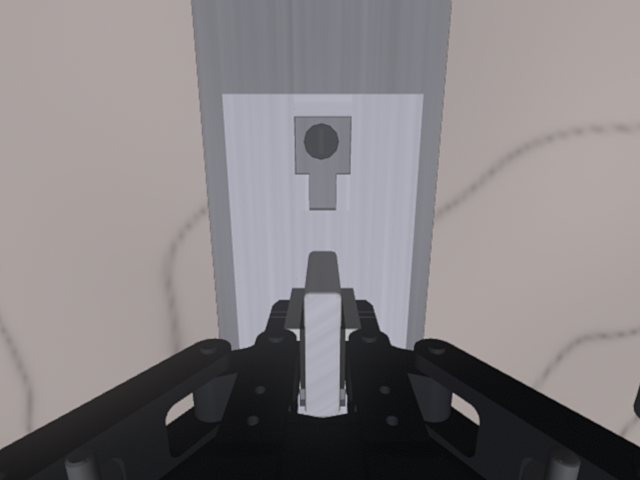

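The screw shows inside the rear entry at (321,141.5). The entry's centre is (323,145). I'll correct for parallax.

```bash
python3 - <<'E'
from h import *
d=dict(np.load('pics/w6.npz'));s=sense();Q=R.from_quat(s['orientation']).as_matrix();e=s['eef_pos']
t=lambda p:(Q.T@(p-e)*1000).round(1)
print(t(ray(d,321,141.5,.033)))
for v in(20,300):print([t(ray(d,u,v,.02)) for u in ((193.5,450) if v==20 else(215.5,430))])
E
```

```text
[ 68.   -0.7 193.8]
[array([117.3, -54.5, 206.7]), array([117.4,  53.8, 206.7])]
[array([-11.1, -55.2, 207. ]), array([-11.1,  55.6, 206.9])]
```

```bash
python3 -m crank '{"offset":[[1.5,-0.5,0],[1.5,-0.5,4],[1.5,-0.5,8],[1.5,-0.5,12],[1.5,-0.5,16],[1.5,-0.5,18],[1.5,-0.5,19.5],[1.5,-0.5,20.5],[1.5,-0.5,20.5],[1.5,-0.5,20.5]],"dr":[[0,0,0],[0,0,0],[0,0,0],[0,0,0],[0,0,0],[0,0,0],[0,0,0],[0,0,0],[0,0,0],[0,0,0]],"jaw":[0,0,0,0,0,0,0,0,0,0]}'
python3 -c "
from h import *
s=sense();Q=R.from_quat(s['orientation']).as_matrix();print(s['eef_pos'],s['contact_force'],s['moment'])
d=snap('wrist','w7')"
```

```text
time: 12.7
eef_pos: [0.5758, 0.0117, 0.2065]
orientation: [-0.116, 0.993, -0.0, 0.0]
contact_force: [-6.2, 0.0, 18.2]
grip_width: 0.0113
[0.57575531 0.01166378 0.20645559] [-6.22790429  0.02535224 18.16038427] [0.08996208 0.91483827 0.02031014]
```

The plate is seated on the bed: TCP z is 0.2065, as calculated. I'll ease the downward push slightly and slide.

```bash
python3 -m crank '{"offset":[[0,0,-0.8],[3,0,-0.8],[6,0,-0.8],[9,0,-0.8],[12,0,-0.8],[15,0,-0.8],[18,0,-0.8],[20,0,-0.8],[21.5,0,-0.8],[22.5,0,-0.8],[22.5,0,-0.8],[22.5,0,-0.8]],"dr":[[0,0,0],[0,0,0],[0,0,0],[0,0,0],[0,0,0],[0,0,0],[0,0,0],[0,0,0],[0,0,0],[0,0,0],[0,0,0],[0,0,0]],"jaw":[0,0,0,0,0,0,0,0,0,0,0,0]}'
python3 -c "
from h import *
s=sense();Q=R.from_quat(s['orientation']).as_matrix();print(s['eef_pos'],s['contact_force'],s['moment'])
print(Q.T@(s['eef_pos']-np.array([.57575,.01166,.20646])), Q.T@s['contact_force'])
d=snap('wrist','w8')"
```

```text
time: 13.75
eef_pos: [0.555, 0.0065, 0.2064]
orientation: [-0.116, 0.993, 0.0, 0.001]
contact_force: [3.1, -0.1, 6.9]
grip_width: 0.0112
[0.55500301 0.00654562 0.20642886] [ 3.1435487  -0.0760593   6.90000308] [ 0.20998338 -0.65431391  0.00749954]
[ 2.13673519e-02 -1.75861699e-04 -3.03069559e-05] [-3.06051542 -0.80310121 -6.89100861]
```

View pics/w8.png

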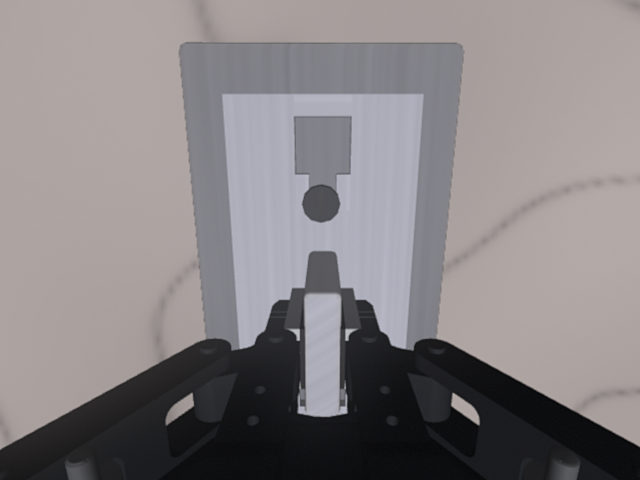

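The head is over the slot at (321,203), near its end. I'll measure what remains.

```bash
python3 - <<'E'
from h import *
d=dict(np.load('pics/w8.npz'));s=sense();Q=R.from_quat(s['orientation']).as_matrix();e=s['eef_pos']
print((Q.T@(ray(d,321,203.5,.033)-e)*1000).round(1),'want x 44.4')
E
python3 -m crank '{"offset":[[0.7,0,0],[1.4,0,0],[2,0,0],[2.5,0,0],[2.5,0,0],[2.5,0,0],[2.5,0,0]],"dr":[[0,0,0],[0,0,0],[0,0,0],[0,0,0],[0,0,0],[0,0,0],[0,0,0]],"jaw":[0,0,0,0,0,0,0]}'
python3 -c "
from h import *
s=sense();Q=R.from_quat(s['orientation']).as_matrix()
print(Q.T@(s['eef_pos']-np.array([.57575,.01166,.20646])), Q.T@s['contact_force'])"
```

```text
[ 44.8  -0.5 173.3] want x 44.4
time: 14.38
eef_pos: [0.554, 0.0063, 0.2065]
orientation: [-0.117, 0.993, 0.0, 0.003]
contact_force: [8.8, 1.8, 2.2]
grip_width: 0.011
[ 0.02243096 -0.00013972 -0.00020877] [-9.03701705 -0.26185676 -2.15682131]
```

The tool moved 1 mm of the commanded 2.5 mm and the force rose to 9 N, so the screws have reached the slot ends. I'll relax, release and lift.

```bash
python3 -m crank '{"offset":[[-1,0,0],[-1,0,0],[-1,0,0],[-1,0,0],[-1,0,0],[-1,0,0],[-1,0,0],[-1,0,-20],[-1,0,-60],[-1,0,-100],[-1,0,-140],[-1,0,-150],[-1,0,-150],[-1,0,-150]],"dr":[[0,0,0],[0,0,0],[0,0,0],[0,0,0],[0,0,0],[0,0,0],[0,0,0],[0,0,0],[0,0,0],[0,0,0],[0,0,0],[0,0,0],[0,0,0],[0,0,0]],"jaw":[0,0,60,60,60,60,60,60,60,60,60,60,60,60]}'
python3 - <<'E'
from h import *
d=snap('wrist','w9');t=snap('top','top9')
s=sense();print(s['eef_pos'],s['contact_force'])
w=cv2.resize(d['img'][:,:,::-1],(533,400));k=cv2.resize(t['img'][185:275,205:350,::-1],(320,199),interpolation=cv2.INTER_CUBIC)
o=np.zeros((600,640,3),np.uint8);o[:400,:533]=w;o[401:,:320]=k
cv2.imwrite('pics/c9.png',o)
E
```

```text
time: 15.55
eef_pos: [0.5524, 0.006, 0.3562]
orientation: [-0.116, 0.993, -0.0, 0.001]
contact_force: [-0.2, 0.4, -0.7]
grip_width: 0.0511
[0.5522136  0.00603874 0.35461898] [-0.27980707 -0.03648844  0.38751705]
```

View pics/c9.png

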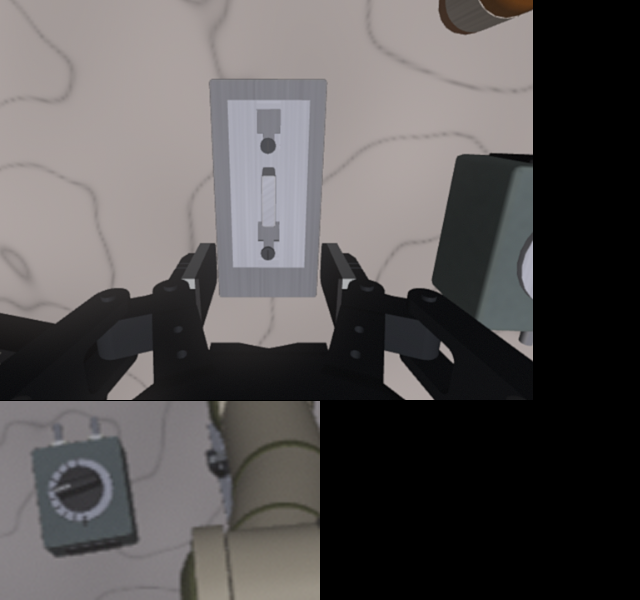

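Both heads sit at the slot ends, at (268,146) and (267,253) in the composite, and the knob is still at click 4. One last numeric check.

```bash
python3 - <<'E'
from h import *
d=dict(np.load('pics/w9.npz'));f=640/533
c=[ray(d,u*f,v*f,.025) for u,v in((228,100),(310,100),(303,267.5),(233,267.5))]
x=c[2]+c[3]-c[0]-c[1];L=np.linalg.norm(x)/2;x/=np.linalg.norm(x)
s1,s2=ray(d,268*f,146*f,.033),ray(d,267.5*f,253.5*f,.033);y=s2-s1
print(L,np.linalg.norm(y),'err mm',((np.mean(c,0)+.011*x-(s1+s2)/2)*1000)[:2].round(1),'ang',np.degrees(np.arctan2(x[1],x[0])-np.arctan2(y[1],y[0])))
finish_job()
E
```

```text
0.17099364930736707 0.10960645382555387 err mm [0.3 0.7] ang -0.039933576630619624
the job is handed in; nothing more can be done
```

Both jobs are done, and I handed the job in at about 15.6 s of the 72 s allowed. `finish_job()` gives no verdict, so this rests on my own checks.

- **Knob:** I gripped the bar and turned it back until it pointed at the long tick, where it pressed against the stop. I then turned it 81 degrees clockwise and let go. The wrist picture after release showed it at the fourth tick, and the final top view agreed.
- **Plate:** I dropped it over both screw heads, where it seated on the bed at the height I had calculated. I then slid it about 22 mm until the force rose to 9 N at the slot ends, and let go. In the last picture both heads are at the slot ends. The lock point measured about 0.8 mm from the bed's middle, with an angle error under 0.1 degrees.
- **Flatness:** I checked that the plate lies flat only by the seated height before release. I did not measure it afterwards.
- **Robot and bottles:** The gripper is open, well above everything, and showed no contact force. The moves stayed clear of the bottles, but I did not check all four in a final picture.

No check failed. The top and wrist cameras disagreed by about 1.8 mm on the bed's middle, and I relied on the wrist camera.

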